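# Run two blade-holder slides through their travel and reject the one that jams

### The job

Two blade-holder slide units stand in the cradle. First take the thumb plate of the unit nearer to you and run its carriage out as far as it will go, then back fully home; after that do the same with the farther unit. One of them jams part-way instead of running the whole length: lift that whole unit out and set it down upright inside the steel tray with its carriage home, leave the sound unit in the cradle with its carriage home, and do not disturb the other things on the bench.

Things in the scene. Friction and masses are not known exactly. Their poses are not given: they have to be found in the camera images.
- cradle: fixed grey plate 190 (x) x 200 (y) x 24 mm; origin: centre of its underside. Two bays centred 50 mm to -x (nearer the robot) and +x of it; units stand on the plate, axes parallel to the cradle's. Black cups rising 14 mm over the plate hold each unit's ends with 2.5 mm play; sides open for 65 mm either way of the middle.
- tray: fixed open steel tray 116 (x) x 206 (y) x 20 mm outside, walls and floor 3 mm thick; a unit fits in lying along the tray's y. Origin: centre of its underside on the bench.
- unit_1_mid (a point): blade-holder slide unit (0.75 kg, loose, lifts straight out): base 44 (x) x 160 (y) x 30 mm, end plates 38 high, a carriage 48 x 50 mm on top running along y. Point: centre of the base, 15 mm over its underside; z up. The two units look alike; which one jams cannot be seen, and it may stand in either bay. Lift with the carriage home, gripping the 44 mm base 10 to 40 mm to -y of this point.
- unit_2_mid (a point): blade-holder slide unit (0.75 kg, loose, lifts straight out): base 44 (x) x 160 (y) x 30 mm, end plates 38 high, a carriage 48 x 50 mm on top running along y. Point: centre of the base, 15 mm over its underside; z up. Same shape as the other unit; either may stand nearer. With the carriage home the thumb plate is 48 mm to +y and 46 mm above this point.
- unit_1_tab (a point): centre of this unit's black thumb plate, 14 (x) x 36 (y) x 34 mm high, upright on its carriage, with which it moves; plate top 17 mm above this point, carriage top 17 mm below
- unit_2_tab (a point): centre of this unit's black thumb plate, 14 (x) x 36 (y) x 34 mm high, upright on its carriage, with which it moves; plate top 17 mm above this point, carriage top 17 mm below
- unit_1_carriage (a joint): run-out of this unit's carriage, m: 0 = home at the unit's +y end stop, grows as it is pulled toward the unit's -y. A sound unit runs to a stop at 0.090; the jamming one stops dead at about 0.038. Friction about 2 N, stays where left; starts at 0 to 0.015.
- unit_2_carriage (a joint): run-out of this unit's carriage, m: 0 = home at the unit's +y end stop, grows as it is pulled toward the unit's -y. A sound unit runs to a stop at 0.090; the jamming one stops dead at about 0.038. Friction about 2 N, stays where left; starts at 0 to 0.015.
- screwdriver: bystander, 150 mm long, lying to the right of the tray; origin under its centre
- white_case: bystander, flat white case 24 x 66 x 15 mm, right; origin under its centre
- petri_dish: bystander, covered dish 64 mm across, 17 high, right; origin under its centre
- timer: bystander, 62 x 62 x 23 mm, left of the tray; origin under its centre
- marker_a: bystander, pen 135 mm long, left; origin under its centre

How it is judged:
By the outcome, as a careful person would: the job done as asked, in the order asked, and still so for the second after the job is handed in, with the robot touching nothing.
It also fails if it takes over 58 s, if anything falls off the work surface, if the arm or the gripper's body presses on something with over 40 N, if the wrist force passes 120 N, or if a joint passes its speed limit or range.

### The arm

A 6-joint arm with a two-finger parallel gripper is mounted at the origin on a cart in front of the work surface, level with it; the furniture and walls round the work are solid. World frame = base frame: x ahead of the robot, y to its left, z up, the work surface at z = 0. Lengths are in m, angles in rad, forces in N, time in s.
With the tool pointing down it reaches from about 0.4 to 0.925 m from the base axis. Payload 12.5 kg.
Tool frame: the origin (TCP) lies on the centre line of the jaws, within the pads' length; the fingertips stand 11 mm ahead of it and the grasp point (between the pads) lies 8 mm behind it; z points along the fingers, y is the direction in which the jaws open and shut (so a half turn about z gives the same grasp; the last joint's range is limited). The gripper opens to 95 mm and grips with 3 to 60 N. Pads are 20 mm wide; open, the fingers measure 119 mm over their backs; the gripper's body (75 mm by 180 mm) begins 59 mm behind the grasp point.
Start: joints at [-1.217, 0.491, 1.559, -0, 1.092, -0.106], TCP at [0.277, -0.56, 0.226] pointing down, gripper open.
Joint ranges: [-3.1, 3.1], [-0.84, 2.19], [0.05, 2.79], [-1.13, 4.28], [0.06, 2.93], [-2.69, 2.69]. Speed limits (rad/s): [2.22, 2.22, 2.79, 3.14, 3.14, 3.14].

### API

Orientations are given as a 3x3 rotation matrix whose columns are the frame's x, y, z axes.
In Python, from station import robot gives the robot as it stands. The module is installed in compiled form; this text tells all that it offers.
- The arm moves only by the shell command python3 -m pendant 'ROWS' [OPENING]. ROWS is JSON, a list of rows, each a list of 2 entries, a list of its own where there are three numbers: the shift along the tool's x, y, z in m, then the turn, a rotation vector about the tool's x, y, z in degrees. In form: [[[x, y, z], [wx, wy, wz]], ...]. A call has 1 to 8 rows; each row is the pose to reach, as a shift and turn from the pose commanded when the call began, along the tool's axes at that moment; what a row does not reach only later rows make up. A row lasts 1/12 s, in which the tool goes at most 41.7 mm and 7.16 degrees, less where a joint would pass 70% of its speed; a pose out of reach is approached as far as the arm can. A call with a gripper value outside its range is refused whole. OPENING is the finger opening in m, from 0 to 0.0951, set as the call begins (- or left out, the last holds). The fingers move at their own pace and stop on an object; the grip force is fixed at half the most. Time passes only in rows, so rows that repeat a pose let the fingers close. It gives the time, the measured TCP pose, the force and the opening at its end, in the units of the state.
- robot.observe(): the state, without advancing time (a new reading comes with each control period).
- robot.read_camera(name): name is "scene" or "side" or "wrist"; returns (picture, depth): 420x560x3 uint8, blue, green, red; 420x560 float32, m along the optical axis (not along the pixel's ray), 0 where there is no reading.
- robot.calibration(name): a dict with "fx", "fy", "cx", "cy" (pixels), "dist" ([k1, k2, p1, p2, k3] as OpenCV has them; the pictures are not rectified), "origin" and "orientation" of the camera in the world; the wrist camera has in their place "hand_eye" (4x4, takes a point from camera to tool coordinates, whose origin is the TCP and whose axes are the flange's). Camera axes: x right, y up, looking along -z (the intrinsics and any distortion apply to the point x, -y, -z); pixel columns grow to the right and rows downward; lengths in m; the calibration is good to about 2 mm. A picture is of the moment at which its call begins: read the wrist's pose just before it. calibration takes no time and is no camera call.
- robot.sign_off(): hands the job in, once; it reports no verdict.
Trained networks look in the newest picture that a camera, given by its name, has taken for a name from the list of things; names that differ only in an ending like _2 or _b are one class to them, and where a whole thing is asked for, a point or a joint stands for the part that bears it (a point fixed in the world has none). Each returns a list of dicts, best first, with "confidence" (0 to 1); they miss things now and then, are a little off and sometimes report something else, mostly with a low value. They report only what shows in the picture. A call takes as long as a camera call.
- robot.look_for(camera, target): "centre" ([x, y, z] in m, in the coordinates of the camera as it stood for that picture, good to about 4 mm: the middle of the surface that is visible of it).
- robot.trace(camera, target): "pixels" (420x560 bool, what is visible of it).
The state is a dict: "time": time; "joint_pos": joint angles; "qvel": joint speeds; "effort": joint torques, N m; "tcp_pos": TCP position; "tcp_rot": TCP orientation; "contact_force": force on the tool from outside, world axes, zero at the start; "ft_torque": the same for the moment, N m; "opening": finger opening in m.
Only numpy, scipy, OpenCV 4.12 (cv2) and the standard library are available. Lean on these libraries where they do the work, as an engineer would, in place of code of your own. Each camera call takes 0.05 s, during which the arm holds its last target.

## Working session

There is one attempt and no reset: what is moved stays moved. The work goes in short steps, Python scripts to look and compute and a shell command to move; the robot and the scene stay as the last step left them, time stands still between calls to the robot, and variables do not carry over. Pictures are saved under pics/ and viewed, and the job is handed in when it is done.

```bash
mkdir -p pics; python3 - <<'E'
from station import robot
import cv2
print(robot.observe())
for n in ("scene","side","wrist"):
    p,d=robot.read_camera(n); cv2.imwrite(f"pics/{n}0.png",p); c=robot.calibration(n); print(n,c)
E
```

```text
{'time': 0.0, 'joint_pos': array([-1.21659128e+00,  4.91522626e-01,  1.55945695e+00,  5.82467510e-06,
        1.09169357e+00, -1.05618795e-01]), 'qvel': array([ 0.00061473, -0.00045806,  0.00061688, -0.00041861,  0.000361  ,
       -0.00115149]), 'effort': array([-3.90903206e-04, -6.12630343e+01, -2.58182824e+01,  6.91163982e-02,
        4.80283226e-02, -3.14533713e-05]), 'tcp_pos': array([ 0.27729809, -0.55985483,  0.2250821 ]), 'tcp_rot': array([[ 8.96131903e-01,  4.43787647e-01, -3.69916511e-04],
       [ 4.43787785e-01, -8.96131336e-01,  1.01521435e-03],
       [ 1.19045810e-04, -1.07393040e-03, -9.99999416e-01]]), 'contact_force': array([-0.81444424,  0.291671  , -0.3879602 ]), 'ft_torque': array([-0.00809846, -0.01629268,  0.01026479]), 'opening': 0.09478060836790486}
scene {'fx': 472.56184085412275, 'fy': 472.56184085412275, 'cx': 272.2280873640563, 'cy': 217.53999777531467, 'dist': array([-0.03273567,  0.        ,  0.        ,  0.        ,  0.        ]), 'origin': array([-0.26626881,  0.65733287,  0.77641234]), 'orientation': array([[-0.66617023,  0.42239833, -0.61465184],
  
[... 344 characters left out ...]
 'orientation': array([[ 0.99774323, -0.04660948,  0.04833231],
       [ 0.06603634,  0.81142627, -0.58071215],
       [-0.01215142,  0.5825933 ,  0.81267299]])}
wrist {'fx': 313.5479945933693, 'fy': 313.5479945933693, 'cx': 284.91329406504536, 'cy': 208.1160113466293, 'dist': array([0.00261999, 0.        , 0.        , 0.        , 0.        ]), 'hand_eye': array([[-8.36437368e-04,  9.69219928e-01,  2.46195110e-01,
         6.80762338e-02],
       [ 9.99999650e-01,  8.04898816e-04,  2.28733637e-04,
         4.38441725e-04],
       [ 2.35310456e-05,  2.46195216e-01, -9.69220261e-01,
        -1.59979473e-01],
       [ 0.00000000e+00,  0.00000000e+00,  0.00000000e+00,
         1.00000000e+00]])}
```

View pics/scene0.png

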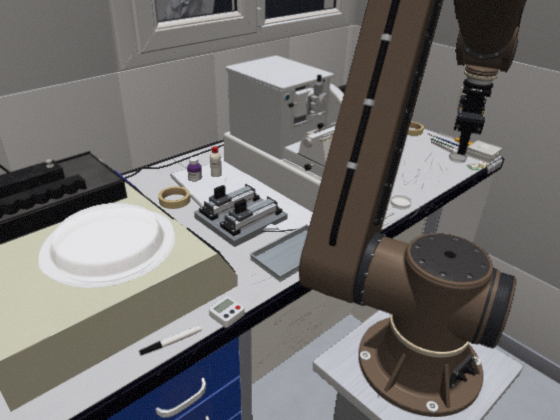

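View pics/side0.png

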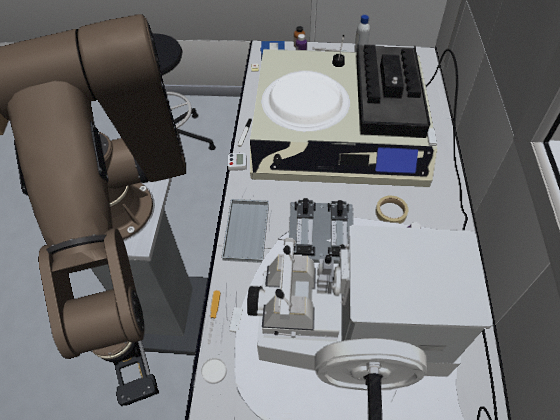

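The scene view shows the cradle near (240,210) with two units, and the tray near (290,250). In the side view the cradle is at (322,230) and the tray at (246,230), with the microtome on the cradle's -y side. Next I'll measure positions.

```bash
cat > h.py <<'E'
from station import robot
import numpy as np, cv2
def Kd(n):
    c=robot.calibration(n); return c,np.array([[c['fx'],0,c['cx']],[0,c['fy'],c['cy']],[0,0,1]]),c['dist']
def cam_pose(n,st=None):
    c=robot.calibration(n)
    if n!='wrist': return c['orientation'],c['origin']
    st=st or robot.observe(); H=c['hand_eye']; R=st['tcp_rot']
    return R@H[:3,:3], st['tcp_pos']+R@H[:3,3]
def cloud(n,d,st=None):
    c,K,D=Kd(n); h,w=d.shape
    u,v=np.meshgrid(np.arange(w),np.arange(h))
    x=cv2.undistortPoints(np.stack([u,v],-1).reshape(-1,1,2).astype(np.float64),K,D).reshape(h,w,2)
    P=np.stack([x[...,0]*d,-x[...,1]*d,-d],-1)
    R,t=cam_pose(n,st); P=P@R.T+t; P[d<=0]=np.nan
    return P
def proj(n,X,st=None):
    c,K,D=Kd(n);R,t=cam_pose(n,st); q=(np.atleast_2d(X)-t)@R; q=q*[1,-1,-1]
    return cv2.projectPoints(q,np.zeros(3),np.zeros(3),K,D)[0].reshape(-1,2)
def towld(n,p,st=None):
    R,t=cam_pose(n,st); return R@np.array(p)+t
E
python3 - <<'E'
from h import *
for n in ("scene","side"):
    p,d=robot.read_camera(n); P=cloud(n,d); np.savez(f"{n}.npz",p=p,P=P)
    for t in ("cradle","tray","unit_1_mid","unit_1_tab"):
        for r in robot.look_for(n,t)[:3]: print(n,t,round(r['confidence'],2),towld(n,r['centre']).round(4))
    if n=="scene": crop=p[160:300,170:350]
    else: crop=p[180:280,210:410]
    cv2.imwrite(f"pics/{n}_c.png",cv2.resize(crop,None,fx=4,fy=4,interpolation=cv2.INTER_CUBIC))
E
```

```text
scene cradle 0.69 [0.5758 0.0185 0.0217]
scene tray 0.76 [ 0.45   -0.0193  0.0032]
scene unit_1_mid 0.76 [ 0.6856 -0.0221  0.0623]
scene unit_1_tab 0.52 [ 0.6892 -0.0068  0.068 ]
side cradle 0.74 [ 0.6488 -0.0581  0.0253]
side tray 0.63 [ 0.4268 -0.0611  0.0023]
side unit_1_mid 0.65 [ 0.4274 -0.062   0.0042]
side unit_1_mid 0.56 [ 0.6981 -0.0538  0.0626]
side unit_1_mid 0.5 [ 0.6523 -0.0571  0.0234]
side unit_1_tab 0.73 [ 0.7004 -0.0246  0.0681]
```

View pics/scene_c.png

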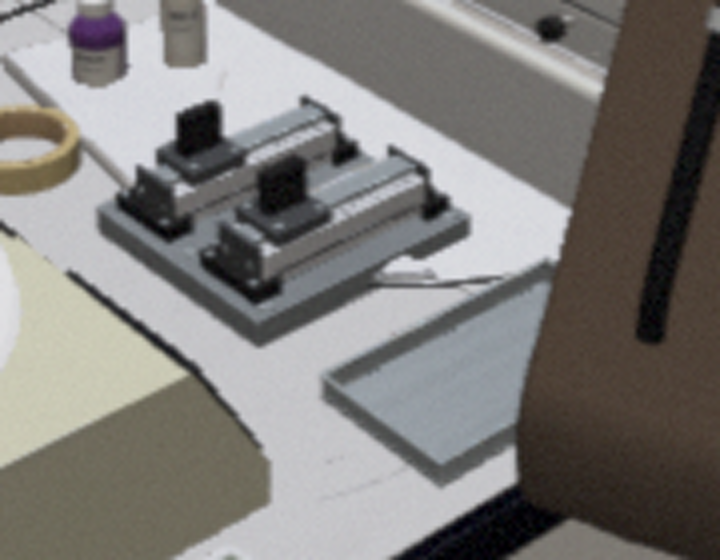

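View pics/side_c.png

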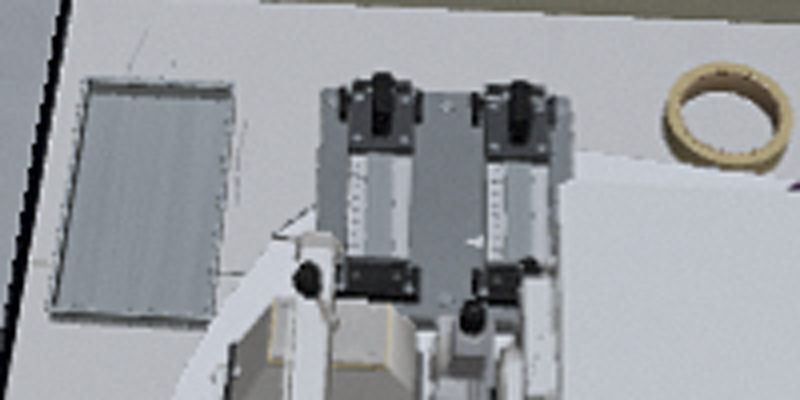

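```bash
python3 - <<'E'
from h import *
for n in ("scene","side"):
    P=np.load(n+'.npz')['P']
    def sel(x0,x1,y0,y1,z0,z1):
        m=(P[...,0]>x0)&(P[...,0]<x1)&(P[...,1]>y0)&(P[...,1]<y1)&(P[...,2]>z0)&(P[...,2]<z1); return P[m]
    def rect(name,Q):
        if len(Q)<5: print(n,name,len(Q)); return
        r=cv2.minAreaRect((Q[:,:2]*1000).astype(np.float32)); print(n,name,len(Q),np.round(r[0],1),np.round(r[1],1),round(r[2],2),'z',np.median(Q[:,2]).round(4), 'pct',np.percentile(Q[:,0],[1,99]).round(3),np.percentile(Q[:,1],[1,99]).round(3))
    rect('cradle',sel(.5,.8,-.15,.15,.018,.03))
    rect('trayrim',sel(.33,.52,-.25,.15,.012,.026))
    rect('trayall',sel(.33,.52,-.25,.15,.0015,.03))
    rect('tab near',sel(.5,.64,-.15,.15,.082,.115))
    rect('tab far',sel(.66,.8,-.15,.15,.082,.115))
    for x0,x1 in ((.52,.65),(.65,.77)):
        rect('endplates',sel(x0,x1,-.2,.15,.055,.066))
    # obstacle map
    Q=sel(.3,.85,-.5,.3,.0,.6)
    for xa in np.arange(.35,.85,.05):
        s=[]
        for ya in np.arange(-.5,.3,.05):
            m=(Q[:,0]>=xa)&(Q[:,0]<xa+.05)&(Q[:,1]>=ya)&(Q[:,1]<ya+.05)
            s.append('%4d'%(1000*np.max(Q[m,2])) if m.sum()>3 else '   .')
        print('%.2f'%xa,' '.join(s))
E
```

```text
scene cradle 992 [661.8 -49.1] [277.5 198.5] 0.92 z 0.0242 pct [0.542 0.796] [-0.145  0.049]
scene trayrim 419 [442.7 -10.2] [132.6 294.9] 32.08 z 0.0189 pct [0.367 0.511] [-0.156  0.147]
scene trayall 2153 [428.7 -29.8] [182.5 359.4] 0.02 z 0.0042 pct [0.349 0.518] [-0.184  0.144]
scene tab near 106 [596.2 -12.1] [36.  17.1] 85.14 z 0.0962 pct [0.589 0.604] [-0.03   0.005]
scene tab far 101 [695.1 -15.1] [17.1 37.2] 6.54 z 0.0954 pct [0.688 0.703] [-0.032  0.003]
scene endplates 331 [598.1 -52.9] [ 49.2 162.2] 2.4 z 0.06 pct [0.573 0.619] [-0.132  0.027]
scene endplates 279 [696.  -51.9] [ 48.9 162.9] 1.63 z 0.0602 pct [0.671 0.719] [-0.131  0.029]
0.35   19   17   14    .    .    .    .    .    .   26   25   23    4   25   24   14
0.40   19   16    .    .    .    .    .    5    7    7   24   24   64  139  137  137
0.45    .    .    .    .    .    .   23   24   24   25   24   24    3  139  138  188
0.50    .    .    .  236  235  229   10   14   20   21   23    5    .  138  159  194
0.55    .    .    .  249  273  241   25   63   64  103  102    5    .  138  160  196
0.60    .    .  3
[... 1213 characters left out ...]
   81  142  140  142
0.45   14   15  150  149  125   15   26   26   25   26   26    7   68  141  141  185
0.50  114  235  270  234  236  107   14   15   22    6    6    7   76  139  162  199
0.55  119  248  270  248  275  242    .   68   64  104  102    9   75  140  180  197
0.60  229  233  371  371  234    .   28   66   66  106  101    7   73  143  189  197
0.65  344  344  371  372  342    .   31   65   69  104   71    7   79  142  159  196
0.70  345  345  345  344  345    .   24   64   64  106   70    7   82  144  145  161
0.75  345  345  345  346  344    .    .    .    .   25   20    7   78  142  196  196
0.80  345  345  346  345  344    .    .    .    .   28   31   30   82  143  194  194
```

```bash
cat >> h.py <<'E'
from scipy.spatial.transform import Rotation as Ro
def Rd(yaw=2.0):  # tool x along unit +y, tool y along unit +x, z down
    a=np.radians(yaw); ux=np.array([np.cos(a),np.sin(a),0]); uy=np.array([-np.sin(a),np.cos(a),0])
    return np.stack([uy,ux,[0,0,-1.]],1)
def rel(pos,R):
    s=robot.observe(); A=s['tcp_rot']
    print('t',s['time'],'shift mm',(1000*A.T@(np.array(pos)-s['tcp_pos'])).round(1),'turn deg',np.degrees(Ro.from_matrix(A.T@R).as_rotvec()).round(2))
E
python3 - <<'E'
from h import *
rel([.41,-.05,.33],Rd())
E
```

```text
t 0.65 shift mm [ 345.2 -398.3 -104.4] turn deg [ 1.000e-02  1.000e-02 -6.566e+01]
```

```bash
R='[[0.200,-0.230,-0.104],[0,0,-38]]'; python3 -m pendant '[[[0.02,-0.022,-0.02],[0,0,-4]],[[0.05,-0.055,-0.05],[0,0,-9]],[[0.200,-0.230,-0.104],[0,0,-38]],[[0.200,-0.230,-0.104],[0,0,-38]],[[0.200,-0.230,-0.104],[0,0,-38]],[[0.200,-0.230,-0.104],[0,0,-38]],[[0.200,-0.230,-0.104],[0,0,-38]],[[0.200,-0.230,-0.104],[0,0,-38]]]'
python3 -c "
from h import *
rel([.41,-.05,.33],Rd()); rel([.60,-.05,.33],Rd())"
```

```text
time: 1.32
tcp_pos: [0.3545, -0.2632, 0.3303]
tcp_rot: [[0.432, 0.902, 0.001], [0.902, -0.432, -0.0], [-0.0, 0.001, -1.0]]
contact_force: [-0.1, 0.1, 0.0]
opening: 0.0947
t 1.3167 shift mm [216.3 -42.1   0.3] turn deg [ 3.00e-02  2.00e-02 -2.76e+01]
t 1.3167 shift mm [298.4 129.3   0.4] turn deg [ 3.00e-02  2.00e-02 -2.76e+01]
```

Opening narrowed to 45 mm along the way. From the waypoint I carry on over the cradle.

```bash
python3 -m pendant '[[[0.216,-0.042,0],[0,0,-27.6]],[[0.216,-0.042,0],[0,0,-27.6]],[[0.216,-0.042,0],[0,0,-27.6]],[[0.216,-0.042,0],[0,0,-27.6]],[[0.216,-0.042,0],[0,0,-27.6]],[[0.298,0.129,0],[0,0,-27.6]],[[0.298,0.129,0],[0,0,-27.6]],[[0.298,0.129,0],[0,0,-27.6]]]' 0.05
python3 -c "
from h import *
rel([.60,-.05,.33],Rd())"
```

```text
time: 1.98
tcp_pos: [0.5336, -0.055, 0.3303]
tcp_rot: [[-0.036, 0.999, 0.002], [0.999, 0.036, -0.001], [-0.001, 0.002, -1.0]]
contact_force: [-0.1, 0.1, 0.9]
opening: 0.0512
t 1.9833 shift mm [ 2.7 66.5  0.4] turn deg [0.09 0.03 0.04]
```

```bash
python3 -m pendant '[[[0.10,0.05,0],[0,0,0]],[[0.10,0.05,0],[0,0,0]]]' ; python3 -c "
from h import *
rel([.60,-.05,.33],Rd())"
```

```text
time: 2.15
tcp_pos: [0.5684, 0.0198, 0.3289]
tcp_rot: [[-0.032, 0.999, -0.001], [0.999, 0.032, -0.0], [-0.0, -0.001, -1.0]]
contact_force: [0.7, -0.9, 0.8]
opening: 0.0498
t 2.15 shift mm [-70.8  29.4  -1.1] turn deg [-0.04  0.01 -0.19]
```

That second call was typed before I'd read the first one's result. It overshot in +y, in free air. Now the wrist picture.

```bash
python3 -m pendant '[[[-0.07,0.03,0],[0,0,0]],[[-0.07,0.03,0],[0,0,0]],[[-0.07,0.03,0],[0,0,0]],[[-0.07,0.03,0],[0,0,0]]]'; python3 - <<'E'
from h import *
s=robot.observe(); p,d=robot.read_camera("wrist"); cv2.imwrite("pics/w1.png",p); P=cloud("wrist",d,s); np.savez("wrist.npz",p=p,P=P)
def sel(x0,x1,y0,y1,z0,z1):
    m=(P[...,0]>x0)&(P[...,0]<x1)&(P[...,1]>y0)&(P[...,1]<y1)&(P[...,2]>z0)&(P[...,2]<z1); return P[m]
def rect(name,Q):
    if len(Q)<5: print(name,len(Q)); return
    r=cv2.minAreaRect((Q[:,:2]*1000).astype(np.float32)); print(name,len(Q),np.round(r[0],1),np.round(r[1],1),round(r[2],2),'z',np.median(Q[:,2]).round(4))
rect('cradle',sel(.49,.75,-.17,.1,.018,.03))
rect('tabn',sel(.55,.64,-.15,.1,.095,.115)); rect('tabf',sel(.65,.75,-.15,.1,.095,.115))
rect('epn',sel(.55,.645,-.15,.1,.057,.064)); rect('epf',sel(.65,.75,-.15,.1,.057,.064))
for x0,x1 in((.55,.645),(.65,.75)):
    Q=sel(x0,x1,-.15,.1,.05,.11); print(Q[:,:2].min(0),Q[:,:2].max(0))
    Q=sel(x0,x1,-.10,-.05,.048,.058); print('base',np.percentile(Q[:,0],[2,98]))
rect('tray',sel(.33,.52,-.25,.12,.012,.026))
E
```

```text
time: 2.48
tcp_pos: [0.5995, -0.0502, 0.3289]
tcp_rot: [[-0.033, 0.999, -0.001], [0.999, 0.033, 0.0], [0.0, -0.001, -1.0]]
contact_force: [0.4, 0.5, -0.0]
opening: 0.0499
cradle 8054 [635.8 -54.3] [229.  200.3] 0.41 z 0.025
tabn 355 [598.7 -15.6] [14.7 35.5] 1.47 z 0.1025
tabf 374 [697.  -17.2] [15.6 35.4] 1.68 z 0.1024
epn 1236 [598.4 -55. ] [ 43.3 160. ] 1.0 z 0.0612
epf 1296 [696.  -53.7] [ 45.5 159.1] 0.86 z 0.0611
[ 0.57444366 -0.13493709] [0.62249765 0.02519957]
base [0.57799497 0.62022363]
[ 0.67248094 -0.13340829] [0.72119159 0.02619687]
base [0.6755687  0.71871986]
tray 1930 [443.  -74.5] [244.  152.1] 89.72 z 0.0218
```

View pics/w1.png

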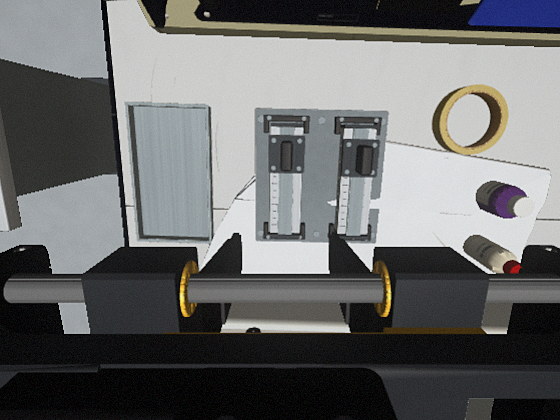

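```bash
python3 -c "
from h import *
P=np.load('wrist.npz')['P']
m=(P[...,2]>.012)&(P[...,2]<.027)&(P[...,0]>.36)&(P[...,0]<.505)&(P[...,1]>-.3)
import numpy as np
m=m.astype('uint8'); 
n,l,st,c=cv2.connectedComponentsWithStats(m,connectivity=8)
for i in range(1,n):
    if st[i,4]>150:
        Q=P[l==i]; print(st[i],cv2.minAreaRect((Q[:,:2]*1000).astype('float32')),Q[:,2].mean())
rel([.599,-.016,.125],Rd(1.4)); rel([.599,-.016,.083],Rd(1.4))"
```

```text
[156  29  65   6 204] ((461.98193359375, 140.04171752929688), (1.2816499471664429, 85.07357788085938), 89.68951416015625) 0.01987240332637444
[ 125  102   87  142 1898] ((426.12353515625, -58.53633117675781), (212.29275512695312, 118.19803619384766), 89.7196044921875) 0.02050244386411683
t 2.5333 shift mm [ 33.7   1.3 204.3] turn deg [-0.04 -0.02  0.49]
t 2.5333 shift mm [ 33.7   1.3 246.3] turn deg [-0.04 -0.02  0.49]
```

The wrist view shows the whole tray at (127–210, 103–240), centred at about (0.426, -0.058). Both units are visible at (287,180) and (357,180). I descend on the near thumb plate.

```bash
python3 -m pendant '[[[0.0337,0.0013,0.20],[0,0,0.5]],[[0.0337,0.0013,0.20],[0,0,0.5]],[[0.0337,0.0013,0.20],[0,0,0.5]],[[0.0337,0.0013,0.20],[0,0,0.5]],[[0.0337,0.0013,0.20],[0,0,0.5]],[[0.0337,0.0013,0.20],[0,0,0.5]],[[0.0337,0.0013,0.20],[0,0,0.5]],[[0.0337,0.0013,0.20],[0,0,0.5]]]' 0.05
python3 -c "
from h import *
rel([.599,-.016,.083],Rd(1.4))
p,d=robot.read_camera('wrist'); cv2.imwrite('pics/w2.png',p)"
```

```text
time: 3.2
tcp_pos: [0.6002, -0.016, 0.132]
tcp_rot: [[-0.025, 1.0, 0.003], [1.0, 0.025, -0.0], [-0.001, 0.003, -1.0]]
contact_force: [0.3, 0.3, 0.1]
opening: 0.0498
t 3.2 shift mm [ 0.1 -1.3 49. ] turn deg [0.15 0.03 0.05]
```

View pics/w2.png

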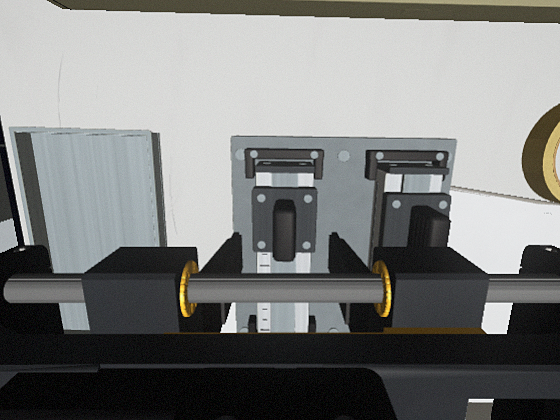

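The near plate at (285,230) is centred between the fingers (237 and 332). I descend and close.

```bash
python3 -m pendant '[[[0,-0.001,0.03],[0,0,0]],[[0,-0.001,0.048],[0,0,0]],[[0,-0.001,0.048],[0,0,0]],[[0,-0.001,0.048],[0,0,0]],[[0,-0.001,0.048],[0,0,0]]]'
python3 -m pendant '[[[0,0,0],[0,0,0]],[[0,0,0],[0,0,0]],[[0,0,0],[0,0,0]],[[0,0,0],[0,0,0]],[[0,0,0],[0,0,0]],[[0,0,0],[0,0,0]]]' 0.0
```

```text
time: 3.67
tcp_pos: [0.5993, -0.0162, 0.0839]
tcp_rot: [[-0.025, 1.0, 0.003], [1.0, 0.025, -0.001], [-0.001, 0.003, -1.0]]
contact_force: [0.1, -0.4, 0.1]
opening: 0.0498
time: 4.17
tcp_pos: [0.5985, -0.0159, 0.0818]
tcp_rot: [[-0.025, 1.0, 0.001], [1.0, 0.025, -0.0], [-0.0, 0.001, -1.0]]
contact_force: [6.2, 0.4, 4.5]
opening: 0.0154
```

```bash
python3 -m pendant '[[[-0.004,0,0],[0,0,0]],[[-0.010,0,0],[0,0,0]],[[-0.016,0,0],[0,0,0]],[[-0.020,0,0],[0,0,0]],[[-0.024,0,0],[0,0,0]],[[-0.024,0,0],[0,0,0]]]'
```

```text
time: 4.67
tcp_pos: [0.599, -0.041, 0.0817]
tcp_rot: [[-0.025, 1.0, 0.0], [1.0, 0.025, -0.001], [-0.001, 0.0, -1.0]]
contact_force: [1.2, -2.2, 0.9]
opening: 0.0135
```

```bash
python3 -m pendant '[[[-0.001,0,0],[0,0,0]],[[-0.002,0,0],[0,0,0]],[[-0.003,0,0],[0,0,0]],[[-0.004,0,0],[0,0,0]]]'; python3 -m pendant '[[[-0.001,0,0],[0,0,0]],[[-0.002,0,0],[0,0,0]],[[-0.003,0,0],[0,0,0]],[[-0.003,0,0],[0,0,0]]]'
```

```text
time: 5.0
tcp_pos: [0.5991, -0.0438, 0.0817]
tcp_rot: [[-0.025, 1.0, 0.0], [1.0, 0.025, -0.0], [-0.0, 0.0, -1.0]]
contact_force: [2.6, 1.6, 1.6]
opening: 0.0139
time: 5.33
tcp_pos: [0.599, -0.0465, 0.0817]
tcp_rot: [[-0.025, 1.0, -0.0], [1.0, 0.025, 0.001], [0.001, -0.0, -1.0]]
contact_force: [2.5, 5.6, 3.3]
opening: 0.0137
```

```bash
python3 -m pendant '[[[-0.001,0,0],[0,0,0]],[[-0.002,0,0],[0,0,0]],[[-0.002,0,0],[0,0,0]]]'; python3 -c "
from h import *
s=robot.observe();print(s['contact_force'],s['ft_torque'])"
```

```text
time: 5.58
tcp_pos: [0.5988, -0.0479, 0.0817]
tcp_rot: [[-0.025, 1.0, -0.001], [1.0, 0.025, 0.001], [0.001, -0.001, -1.0]]
contact_force: [0.9, 11.0, 5.0]
opening: 0.0142
[ 0.9356924  10.99379697  5.03290959] [ 1.51584109 -0.33078243  0.0744411 ]
```

```bash
python3 -m pendant '[[[-0.001,0,0],[0,0,0]],[[-0.001,0,0],[0,0,0]],[[-0.001,0,0],[0,0,0]]]'; python3 -c "
from h import *
p,d=robot.read_camera('scene'); cv2.imwrite('pics/s3.png',cv2.resize(p[160:300,170:350],None,fx=4,fy=4))
p,d=robot.read_camera('side'); cv2.imwrite('pics/d3.png',cv2.resize(p[180:280,210:410],None,fx=4,fy=4))"
```

```text
time: 5.83
tcp_pos: [0.5989, -0.048, 0.0817]
tcp_rot: [[-0.025, 1.0, -0.001], [1.0, 0.025, 0.002], [0.002, -0.0, -1.0]]
contact_force: [0.8, 14.7, 4.4]
opening: 0.0139
```

View pics/s3.png

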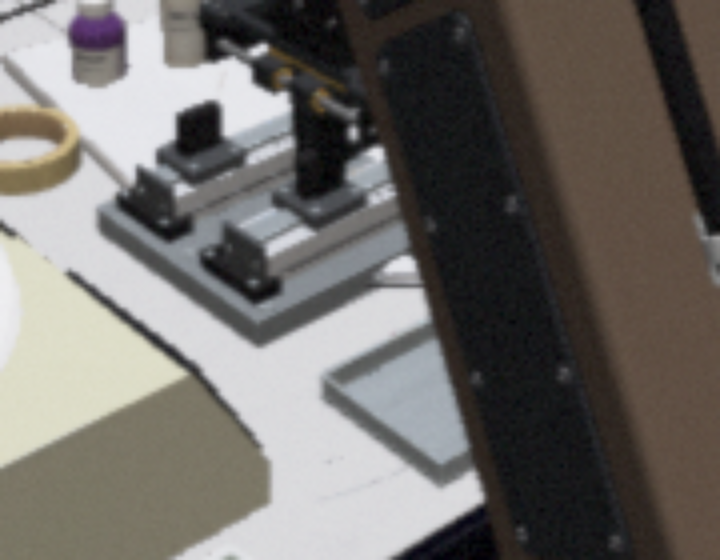

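The near carriage has moved part-way in the picture ((320,195), well short of the far end). It stopped dead at about 39 mm of run-out with the force at 15 N, so the near unit jams. Now I push it home.

```bash
python3 -m pendant '[[[0.005,0,0],[0,0,0]],[[0.012,0,0],[0,0,0]],[[0.020,0,0],[0,0,0]],[[0.028,0,0],[0,0,0]],[[0.034,0,0],[0,0,0]],[[0.036,0,0],[0,0,0]],[[0.037,0,0],[0,0,0]],[[0.037,0,0],[0,0,0]]]'; python3 -m pendant '[[[0.001,0,0],[0,0,0]],[[0.002,0,0],[0,0,0]],[[0.003,0,0],[0,0,0]],[[0.003,0,0],[0,0,0]]]'
```

```text
time: 6.6
tcp_pos: [0.5981, -0.0125, 0.0817]
tcp_rot: [[-0.025, 1.0, -0.0], [1.0, 0.025, 0.0], [0.0, -0.0, -1.0]]
contact_force: [-2.4, 1.2, 5.2]
opening: 0.0141
time: 6.93
tcp_pos: [0.598, -0.0101, 0.0817]
tcp_rot: [[-0.025, 1.0, -0.0], [1.0, 0.025, -0.0], [-0.0, -0.0, -1.0]]
contact_force: [-1.1, 0.3, 5.6]
opening: 0.0138
```

```bash
python3 -m pendant '[[[0.001,0,0],[0,0,0]],[[0.002,0,0],[0,0,0]],[[0.002,0,0],[0,0,0]],[[0.002,0,0],[0,0,0]]]'
```

```text
time: 7.27
tcp_pos: [0.5981, -0.0088, 0.0817]
tcp_rot: [[-0.025, 1.0, 0.0], [1.0, 0.025, -0.001], [-0.001, -0.0, -1.0]]
contact_force: [-1.3, -6.3, 5.4]
opening: 0.0135
```

```bash
python3 -m pendant '[[[0.001,0,0],[0,0,0]],[[0.002,0,0],[0,0,0]],[[0.002,0,0],[0,0,0]],[[0.002,0,0],[0,0,0]]]'
```

```text
time: 7.6
tcp_pos: [0.5982, -0.007, 0.0817]
tcp_rot: [[-0.025, 1.0, 0.0], [1.0, 0.025, -0.001], [-0.001, 0.0, -1.0]]
contact_force: [0.0, -6.4, 4.3]
opening: 0.0137
```

```bash
python3 -m pendant '[[[0.001,0,0],[0,0,0]],[[0.002,0,0],[0,0,0]],[[0.002,0,0],[0,0,0]],[[0.002,0,0],[0,0,0]]]'
```

```text
time: 7.93
tcp_pos: [0.5982, -0.005, 0.0817]
tcp_rot: [[-0.025, 1.0, 0.0], [1.0, 0.025, -0.001], [-0.001, 0.0, -1.0]]
contact_force: [0.7, -7.3, 4.2]
opening: 0.0138
```

Force is steady at about 7 N, which fits the whole unit sliding within its play while the carriage is home. I release, rise and check.

```bash
python3 -m pendant '[[[0,0,0],[0,0,0]],[[0,0,0],[0,0,0]],[[0,0,0],[0,0,0]],[[0,0,-0.02],[0,0,0]],[[0,0,-0.05],[0,0,0]],[[0,0,-0.09],[0,0,0]],[[0,0,-0.10],[0,0,0]],[[0,0,-0.10],[0,0,0]]]' 0.05; cat > meas.py <<'E'
from h import *
import sys
s=robot.observe(); p,d=robot.read_camera("wrist"); P=cloud("wrist",d,s)
cv2.imwrite(f"pics/{sys.argv[1]}.png",p)
def sel(x0,x1,y0,y1,z0,z1):
    m=(P[...,0]>x0)&(P[...,0]<x1)&(P[...,1]>y0)&(P[...,1]<y1)&(P[...,2]>z0)&(P[...,2]<z1); return P[m]
def rect(name,Q):
    if len(Q)<5: print(name,len(Q)); return
    r=cv2.minAreaRect((Q[:,:2]*1000).astype(np.float32)); print(name,len(Q),np.round(r[0],1),np.round(r[1],1),round(r[2],2),'z',np.median(Q[:,2]).round(4),'ypct',np.percentile(Q[:,1],[1,99]).round(4))
for nm,x0,x1 in(('n',.55,.645),('f',.65,.75)):
    rect('tab'+nm,sel(x0,x1,-.15,.1,.095,.115)); rect('ep'+nm,sel(x0,x1,-.15,.1,.057,.064)); rect('carr'+nm,sel(x0,x1,-.15,.1,.065,.072))
E
python3 meas.py w4; python3 -c "
from h import *
rel([.697,-.0175,.125],Rd(1.4))"
```

```text
time: 8.6
tcp_pos: [0.5991, -0.0038, 0.1848]
tcp_rot: [[-0.025, 1.0, 0.005], [1.0, 0.025, -0.0], [-0.001, 0.005, -1.0]]
contact_force: [1.7, 0.4, 0.2]
opening: 0.0494
tabn 799 [597.3  -3.6] [14.8 35. ] 1.62 z 0.1026 ypct [-0.0208  0.0138]
epn 1751 [599.1 -52.1] [ 45.8 160.1] 1.79 z 0.0612 ypct [-0.1309  0.0278]
carrn 2000 [598.4 -54.2] [ 48.  150.2] 1.45 z 0.069 ypct [-0.0287  0.0206]
tabf 691 [697.1 -14.4] [15.8 30.7] 1.58 z 0.1024 ypct [-0.0272  0.0007]
epf 759 [695.8  -7.3] [46.2 67.8] 0.48 z 0.0614 ypct [-0.0372  0.0266]
carrf 1549 [697.  -16.9] [48.1 49.6] 1.27 z 0.0689 ypct [-0.0406  0.0076]
t 8.65 shift mm [-16.2  98.3  57.8] turn deg [0.13 0.02 0.05]
```

View pics/w4.png

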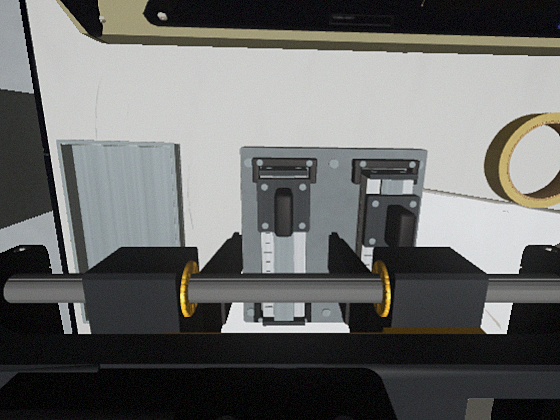

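The near carriage is against the end plate at (287,185), with the tab 48.5 mm from the unit middle, so it is home. On to the far plate.

```bash
python3 -m pendant '[[[-0.016,0.0983,0],[0,0,0]],[[-0.016,0.0983,0],[0,0,0]],[[-0.016,0.0983,0.02],[0,0,0]],[[-0.016,0.0983,0.05],[0,0,0]],[[-0.016,0.0983,0.05],[0,0,0]],[[-0.016,0.0983,0.05],[0,0,0]]]'; python3 -c "
from h import *
rel([.697,-.017,.082],Rd(1.4))"; python3 meas.py w5
```

```text
time: 9.15
tcp_pos: [0.6952, -0.0172, 0.1288]
tcp_rot: [[-0.025, 1.0, -0.006], [1.0, 0.025, 0.001], [0.001, -0.006, -1.0]]
contact_force: [0.0, 1.0, 0.4]
opening: 0.0499
t 9.15 shift mm [ 0.1  2.1 46.7] turn deg [-0.34 -0.05  0.04]
tabn 1493 [597.5  -4.1] [16.4 36.3] 1.67 z 0.1024 ypct [-0.0209  0.0138]
epn 1054 [598.9  -6.5] [45.7 69. ] 1.54 z 0.0618 ypct [-0.0398  0.0281]
carrn 2420 [597.7  -3.9] [48.4 49.7] 1.7 z 0.0689 ypct [-0.0276  0.0209]
tabf 1289 [697.5 -16.8] [15.1 35.6] 0.97 z 0.1025 ypct [-0.0339  0.0007]
epf 1980 [698.1 -43.6] [ 46.  140.7] 0.69 z 0.0612 ypct [-0.1129  0.0267]
carrf 2979 [697.4 -17. ] [48.  50.1] 0.41 z 0.0689 ypct [-0.0409  0.0076]
```

View pics/w5.png

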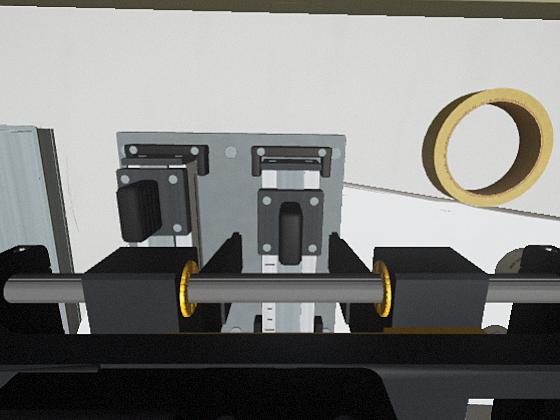

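The far plate at (290,232) is about 2 mm right of the jaw centre. I descend with that correction and close.

```bash
python3 -m pendant '[[[0,0.002,0.025],[0,0,0]],[[0,0.002,0.046],[0,0,0]],[[0,0.002,0.046],[0,0,0]],[[0,0.002,0.046],[0,0,0]]]'
python3 -m pendant '[[[0,0,0],[0,0,0]],[[0,0,0],[0,0,0]],[[0,0,0],[0,0,0]],[[0,0,0],[0,0,0]],[[0,0,0],[0,0,0]],[[0,0,0],[0,0,0]],[[0,0,0],[0,0,0]]]' 0.0
```

```text
time: 9.53
tcp_pos: [0.6985, -0.0173, 0.0866]
tcp_rot: [[-0.025, 1.0, -0.0], [1.0, 0.025, -0.0], [-0.0, -0.0, -1.0]]
contact_force: [0.5, -0.1, 1.1]
opening: 0.0501
time: 10.12
tcp_pos: [0.6985, -0.0174, 0.0859]
tcp_rot: [[-0.025, 1.0, -0.0], [1.0, 0.025, -0.0], [-0.0, -0.0, -1.0]]
contact_force: [-2.3, -0.6, 2.4]
opening: 0.0135
```

```bash
python3 -m pendant '[[[-0.003,0,0],[0,0,0]],[[-0.008,0,0],[0,0,0]],[[-0.014,0,0],[0,0,0]],[[-0.020,0,0],[0,0,0]],[[-0.023,0,0],[0,0,0]],[[-0.024,0,0],[0,0,0]]]'; python3 -m pendant '[[[-0.002,0,0],[0,0,0]],[[-0.004,0,0],[0,0,0]],[[-0.005,0,0],[0,0,0]],[[-0.006,0,0],[0,0,0]]]'
```

```text
time: 10.62
tcp_pos: [0.699, -0.0424, 0.0858]
tcp_rot: [[-0.024, 1.0, -0.001], [1.0, 0.024, 0.0], [0.0, -0.001, -1.0]]
contact_force: [-4.1, 2.8, 5.8]
opening: 0.0142
time: 10.95
tcp_pos: [0.6991, -0.048, 0.0859]
tcp_rot: [[-0.025, 1.0, -0.001], [1.0, 0.025, 0.0], [0.0, -0.001, -1.0]]
contact_force: [-4.9, 2.0, 5.5]
opening: 0.0138
```

```bash
python3 -m pendant '[[[-0.003,0,0],[0,0,0]],[[-0.006,0,0],[0,0,0]],[[-0.009,0,0],[0,0,0]],[[-0.009,0,0],[0,0,0]]]'; python3 -m pendant '[[[-0.005,0,0],[0,0,0]],[[-0.010,0,0],[0,0,0]],[[-0.016,0,0],[0,0,0]],[[-0.022,0,0],[0,0,0]],[[-0.027,0,0],[0,0,0]],[[-0.030,0,0],[0,0,0]],[[-0.030,0,0],[0,0,0]]]'
```

```text
time: 11.28
tcp_pos: [0.6993, -0.0575, 0.0859]
tcp_rot: [[-0.025, 1.0, -0.001], [1.0, 0.025, -0.0], [-0.0, -0.001, -1.0]]
contact_force: [-4.2, -0.4, 5.7]
opening: 0.014
time: 11.87
tcp_pos: [0.6998, -0.0878, 0.0859]
tcp_rot: [[-0.024, 1.0, -0.001], [1.0, 0.024, -0.0], [-0.0, -0.001, -1.0]]
contact_force: [-5.5, -1.9, 6.4]
opening: 0.014
```

```bash
python3 -m pendant '[[[-0.002,0,0],[0,0,0]],[[-0.004,0,0],[0,0,0]],[[-0.006,0,0],[0,0,0]],[[-0.006,0,0],[0,0,0]]]';  python3 -m pendant '[[[-0.001,0,0],[0,0,0]],[[-0.003,0,0],[0,0,0]],[[-0.003,0,0],[0,0,0]]]'
```

```text
time: 12.2
tcp_pos: [0.7, -0.0933, 0.0859]
tcp_rot: [[-0.025, 1.0, -0.001], [1.0, 0.025, -0.0], [-0.0, -0.001, -1.0]]
contact_force: [-4.5, -0.3, 6.7]
opening: 0.0145
time: 12.45
tcp_pos: [0.7001, -0.0959, 0.0859]
tcp_rot: [[-0.025, 1.0, -0.001], [1.0, 0.025, 0.0], [0.0, -0.001, -1.0]]
contact_force: [-5.3, 1.6, 5.6]
opening: 0.0138
```

```bash
python3 -m pendant '[[[-0.001,0,0],[0,0,0]],[[-0.002,0,0],[0,0,0]],[[-0.003,0,0],[0,0,0]],[[-0.003,0,0],[0,0,0]]]';  python3 -m pendant '[[[-0.001,0,0],[0,0,0]],[[-0.002,0,0],[0,0,0]],[[-0.002,0,0],[0,0,0]]]'
```

```text
time: 12.78
tcp_pos: [0.7006, -0.0979, 0.0858]
tcp_rot: [[-0.025, 1.0, -0.0], [1.0, 0.025, 0.001], [0.001, -0.0, -1.0]]
contact_force: [-2.1, 7.7, 5.5]
opening: 0.0138
time: 13.03
tcp_pos: [0.7007, -0.0984, 0.086]
tcp_rot: [[-0.025, 1.0, -0.0], [1.0, 0.025, 0.003], [0.003, 0.0, -1.0]]
contact_force: [-1.6, 15.8, 6.2]
opening: 0.0138
```

The far carriage stops hard after 81 mm of travel (about 90 mm run-out, force 16 N), so it is the sound unit. Now home.

```bash
python3 -m pendant '[[[0.004,0,0],[0,0,0]],[[0.012,0,0],[0,0,0]],[[0.022,0,0],[0,0,0]],[[0.032,0,0],[0,0,0]],[[0.042,0,0],[0,0,0]],[[0.052,0,0],[0,0,0]],[[0.062,0,0],[0,0,0]],[[0.070,0,0],[0,0,0]]]'; python3 -m pendant '[[[0.005,0,0],[0,0,0]],[[0.010,0,0],[0,0,0]],[[0.014,0,0],[0,0,0]],[[0.016,0,0],[0,0,0]],[[0.016,0,0],[0,0,0]]]'
```

```text
time: 13.7
tcp_pos: [0.6992, -0.029, 0.0858]
tcp_rot: [[-0.026, 1.0, 0.001], [1.0, 0.026, -0.0], [-0.0, 0.001, -1.0]]
contact_force: [0.2, -2.1, 5.8]
opening: 0.0139
time: 14.12
tcp_pos: [0.6988, -0.0132, 0.0858]
tcp_rot: [[-0.026, 1.0, 0.001], [1.0, 0.026, 0.0], [0.0, 0.001, -1.0]]
contact_force: [-0.5, 1.8, 5.9]
opening: 0.0139
```

```bash
python3 -m pendant '[[[0.001,0,0],[0,0,0]],[[0.002,0,0],[0,0,0]],[[0.003,0,0],[0,0,0]],[[0.003,0,0],[0,0,0]]]';python3 -m pendant '[[[0.001,0,0],[0,0,0]],[[0.002,0,0],[0,0,0]],[[0.002,0,0],[0,0,0]]]'
```

```text
time: 14.45
tcp_pos: [0.6988, -0.0107, 0.0859]
tcp_rot: [[-0.025, 1.0, 0.001], [1.0, 0.025, -0.0], [-0.0, 0.001, -1.0]]
contact_force: [0.3, -1.0, 6.2]
opening: 0.0141
time: 14.7
tcp_pos: [0.6988, -0.0088, 0.0859]
tcp_rot: [[-0.025, 1.0, 0.001], [1.0, 0.025, -0.0], [-0.0, 0.001, -1.0]]
contact_force: [-0.1, -1.1, 5.8]
opening: 0.0138
```

```bash
python3 -m pendant '[[[0.001,0,0],[0,0,0]],[[0.002,0,0],[0,0,0]],[[0.003,0,0],[0,0,0]],[[0.003,0,0],[0,0,0]]]';python3 -m pendant '[[[0.001,0,0],[0,0,0]],[[0.002,0,0],[0,0,0]],[[0.002,0,0],[0,0,0]]]'
```

```text
time: 15.03
tcp_pos: [0.6987, -0.0068, 0.0858]
tcp_rot: [[-0.026, 1.0, 0.001], [1.0, 0.026, -0.001], [-0.001, 0.001, -1.0]]
contact_force: [0.2, -7.6, 4.9]
opening: 0.0138
time: 15.28
tcp_pos: [0.6987, -0.005, 0.0859]
tcp_rot: [[-0.026, 1.0, 0.001], [1.0, 0.026, -0.002], [-0.002, 0.001, -1.0]]
contact_force: [0.2, -7.8, 4.7]
opening: 0.0139
```

```bash
python3 -m pendant '[[[0,0,0],[0,0,0]],[[0,0,0],[0,0,0]],[[0,0,0],[0,0,0]],[[0,0,-0.02],[0,0,0]],[[0,0,-0.05],[0,0,0]],[[0,0,-0.09],[0,0,0]],[[0,0,-0.12],[0,0,0]],[[0,0,-0.12],[0,0,0]]]' 0.05; python3 -m pendant '[[[0,-0.05,-0.02],[0,0,0]],[[0,-0.05,-0.02],[0,0,0]],[[0,-0.05,-0.02],[0,0,0]],[[0,-0.05,-0.02],[0,0,0]]]' 0.07; python3 meas.py w6
```

```text
time: 15.95
tcp_pos: [0.7003, -0.004, 0.2123]
tcp_rot: [[-0.026, 1.0, 0.009], [1.0, 0.026, -0.001], [-0.001, 0.009, -1.0]]
contact_force: [0.2, 0.2, 0.6]
opening: 0.0499
time: 16.28
tcp_pos: [0.6484, -0.0053, 0.2257]
tcp_rot: [[-0.025, 1.0, 0.001], [1.0, 0.025, 0.0], [0.0, 0.001, -1.0]]
contact_force: [1.0, 0.4, -0.6]
opening: 0.0681
tabn 615 [597.3  -3.7] [15.4 35.1] 1.27 z 0.1026 ypct [-0.021   0.0136]
epn 1303 [599.4 -34.7] [ 45.1 125.3] 1.43 z 0.0612 ypct [-0.0961  0.0276]
carrn 1478 [597.1  -4.1] [48.1 49.9] 1.35 z 0.069 ypct [-0.0284  0.0208]
tabf 618 [697.7  -5.1] [15.6 36.5] 1.87 z 0.1025 ypct [-0.023   0.0128]
epf 1286 [697.1 -53. ] [ 45.5 159.7] 0.97 z 0.0612 ypct [-0.132   0.0268]
carrf 1465 [697.6  -4.9] [48.3 49.8] 1.27 z 0.0689 ypct [-0.0296  0.0198]
```

View pics/w6.png

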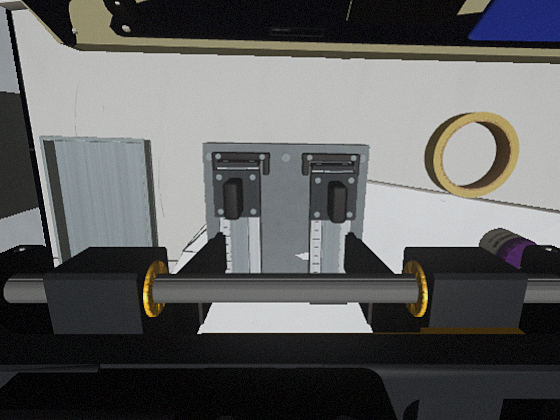

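Both carriages sit against their +y end plates ((237,185) and (335,185)), with the far tab 48 mm from its middle, so both are home. Next I grip the near (jamming) unit's base 18 mm to -y of its middle.

```bash
python3 -c "
from h import *
rel([.599,-.0705,.15],Rd(1.4));rel([.599,-.0705,.038],Rd(1.4))"
```

```text
t 16.3333 shift mm [-63.8 -51.5  75.2] turn deg [ 0.01 -0.    0.05]
t 16.3333 shift mm [-63.8 -51.5 187.2] turn deg [ 0.01 -0.    0.05]
```

```bash
python3 -m pendant '[[[-0.064,-0.0515,0.02],[0,0,0]],[[-0.064,-0.0515,0.05],[0,0,0]],[[-0.064,-0.0515,0.075],[0,0,0]],[[-0.064,-0.0515,0.10],[0,0,0]],[[-0.064,-0.0515,0.11],[0,0,0]],[[-0.064,-0.0515,0.11],[0,0,0]],[[-0.064,-0.0515,0.11],[0,0,0]]]' 0.072;  python3 -c "
from h import *
rel([.599,-.0705,.038],Rd(1.4))"; python3 meas.py w7
```

```text
time: 16.92
tcp_pos: [0.5994, -0.0707, 0.1156]
tcp_rot: [[-0.026, 1.0, -0.0], [1.0, 0.026, 0.0], [0.0, -0.0, -1.0]]
contact_force: [0.6, -0.7, 0.7]
opening: 0.0716
t 16.9167 shift mm [ 0.2 -0.4 77.6] turn deg [-0.01 -0.    0.08]
tabn 2182 [597.9 -34. ] [82.1 95.2] 1.22 z 0.1028 ypct [-0.0799  0.013 ]
epn 3647 [598.4 -52.5] [ 43.5 159.8] 1.45 z 0.0611 ypct [-0.1314  0.0272]
carrn 4007 [597.3  -1.2] [48.1 54.9] 1.34 z 0.0689 ypct [-0.0284  0.0201]
tabf 2094 [698.2  -4.8] [16.8 36.3] 1.35 z 0.1023 ypct [-0.0222  0.0128]
epf 3274 [691.  -38.1] [136.4  45.4] 85.07 z 0.0611 ypct [-0.095   0.0274]
carrf 3210 [697.7  -4.6] [48.8 50. ] 1.3 z 0.0688 ypct [-0.0294  0.0203]
```

View pics/w7.png

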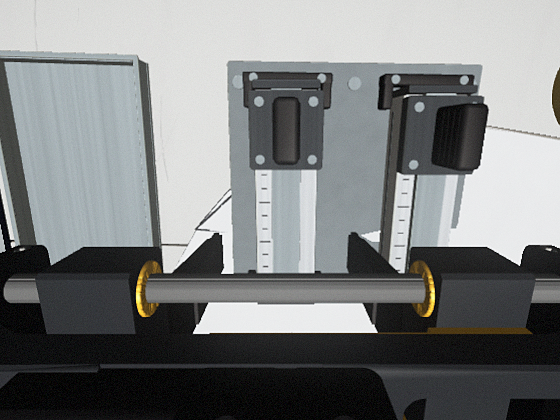

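The near base at (288,220) is centred between the fingers (220 and 350). I descend and grip.

```bash
python3 -m pendant '[[[0,0,0.025],[0,0,0]],[[0,0,0.05],[0,0,0]],[[0,0,0.070],[0,0,0]],[[0,0,0.075],[0,0,0]],[[0,0,0.075],[0,0,0]],[[0,0,0.075],[0,0,0]]]'
python3 -m pendant '[[[0,0,0],[0,0,0]],[[0,0,0],[0,0,0]],[[0,0,0],[0,0,0]],[[0,0,0],[0,0,0]],[[0,0,0],[0,0,0]],[[0,0,0],[0,0,0]],[[0,0,0],[0,0,0]]]' 0.0
```

```text
time: 17.47
tcp_pos: [0.5994, -0.0709, 0.0421]
tcp_rot: [[-0.026, 1.0, 0.002], [1.0, 0.026, -0.0], [-0.001, 0.002, -1.0]]
contact_force: [0.8, 0.1, 0.5]
opening: 0.0719
time: 18.05
tcp_pos: [0.599, -0.071, 0.0411]
tcp_rot: [[-0.025, 1.0, 0.001], [1.0, 0.025, -0.0], [-0.0, 0.001, -1.0]]
contact_force: [2.2, 0.3, 5.0]
opening: 0.0438
```

The grip is a little high at 49 mm (base top is 54 mm), so I reseat 4 mm lower.

```bash
python3 -m pendant '[[[0,0,0],[0,0,0]],[[0,0,0],[0,0,0]],[[0,0,0.004],[0,0,0]],[[0,0,0.004],[0,0,0]],[[0,0,0.004],[0,0,0]]]' 0.06
python3 -m pendant '[[[0,0,0],[0,0,0]],[[0,0,0],[0,0,0]],[[0,0,0],[0,0,0]],[[0,0,0],[0,0,0]],[[0,0,0],[0,0,0]],[[0,0,0],[0,0,0]]]' 0.0
python3 -m pendant '[[[0,0,-0.005],[0,0,0]],[[0,0,-0.010],[0,0,0]],[[0,0,-0.010],[0,0,0]],[[0,0,-0.010],[0,0,0]]]'
```

```text
time: 18.47
tcp_pos: [0.5981, -0.0709, 0.0361]
tcp_rot: [[-0.025, 1.0, -0.001], [1.0, 0.025, 0.0], [0.0, -0.001, -1.0]]
contact_force: [-0.5, -0.3, -0.2]
opening: 0.0595
time: 18.97
tcp_pos: [0.5986, -0.0709, 0.0367]
tcp_rot: [[-0.025, 1.0, 0.0], [1.0, 0.025, -0.0], [-0.0, 0.0, -1.0]]
contact_force: [1.7, 0.6, -0.9]
opening: 0.0436
time: 19.3
tcp_pos: [0.5982, -0.0709, 0.0467]
tcp_rot: [[-0.025, 1.0, -0.0], [1.0, 0.025, -0.0], [-0.0, -0.0, -1.0]]
contact_force: [-0.1, -0.7, -7.8]
opening: 0.0442
```

```bash
python3 -m pendant '[[[0,0,-0.02],[0,0,0]],[[0,0,-0.045],[0,0,0]],[[0,0,-0.075],[0,0,0]],[[0,0,-0.10],[0,0,0]],[[0,0,-0.11],[0,0,0]],[[0,0,-0.11],[0,0,0]]]'
python3 -m pendant '[[[0.06,-0.10,0],[0,0,0]],[[0.06,-0.10,0],[0,0,0]],[[0.06,-0.10,0],[0,0,0]],[[0.06,-0.10,0],[0,0,0]],[[0.06,-0.10,0],[0,0,0]]]'
cat > m2.py <<'E'
from h import *
s=robot.observe(); p,d=robot.read_camera("wrist"); P=cloud("wrist",d,s); cv2.imwrite("pics/w8.png",p)
print(s['tcp_pos'],s['contact_force'],s['ft_torque'])
q=(P-s['tcp_pos'])@s['tcp_rot']
def R(nm,m,A=P):
    n,l,st,c=cv2.connectedComponentsWithStats(m.astype('uint8'),connectivity=8)
    for i in range(1,n):
        if st[i,4]>150:
            Q=A[l==i]; r=cv2.minAreaRect((Q[:,:2]*1000).astype('float32')); print(nm,st[i],np.round(r[0],1),np.round(r[1],1),round(r[2],2),'z',np.median(Q[:,2]).round(4),Q[:,:2].min(0).round(4),Q[:,:2].max(0).round(4))
R('tray',(P[...,2]>.010)&(P[...,2]<.027)&(P[...,0]>.34)&(P[...,0]<.505)&(P[...,1]>-.3)&(P[...,1]<.11))
R('held(tool)',(q[...,2]<.02)&(q[...,2]>-.08)&(abs(q[...,1])<.03)&(q[...,0]>-.1)&(q[...,0]<.13),q)
E
python3 m2.py
```

```text
time: 19.8
tcp_pos: [0.5991, -0.071, 0.1586]
tcp_rot: [[-0.025, 1.0, 0.004], [1.0, 0.025, -0.001], [-0.001, 0.003, -1.0]]
contact_force: [-1.0, -0.2, -8.5]
opening: 0.0436
time: 20.22
tcp_pos: [0.4952, -0.0126, 0.1555]
tcp_rot: [[-0.026, 1.0, -0.003], [1.0, 0.026, 0.0], [0.0, -0.003, -1.0]]
contact_force: [1.5, -0.8, -7.3]
opening: 0.0437
[ 0.49515981 -0.01259501  0.15545626] [ 1.54345916 -0.82412723 -7.28425411] [-0.1570738  -0.2047196  -0.01315724]
tray [ 149  134   79  113 1390] [380.3   7.4] [131.3  61.8] 57.63 z 0.0218 [ 0.3674 -0.0646] [0.44   0.0479]
held(tool) [  213    49   184   226 25219] [49.  0.] [102.3  60. ] 0.01 z -0.0265 [-0.0021 -0.03  ] [0.1002 0.03  ]
held(tool) [178 247  31  27 350] [ 31.8 -25. ] [ 5.3 10.5] 49.81 z -0.0764 [ 0.0261 -0.03  ] [ 0.035  -0.0229]
held(tool) [203 303  35  30 863] [  3.2 -23.5] [ 2.2 32.5] 89.8 z -0.0615 [-0.0131 -0.0246] [ 0.0195 -0.0224]
held(tool) [ 242  303   86   30 2567] [-22.9  -0.8] [44.1 20.9] 89.96 z -0.0206 [-0.0334 -0.0229] [-0.0124  0.0212]
held(tool) [332 303  35  30 863] [ 3.7 22.1] [32.3  2.1] 0.73 z -0.0613 [-0.0125  0.021 ] [0.0198 0.0233]
```

View pics/w8.png

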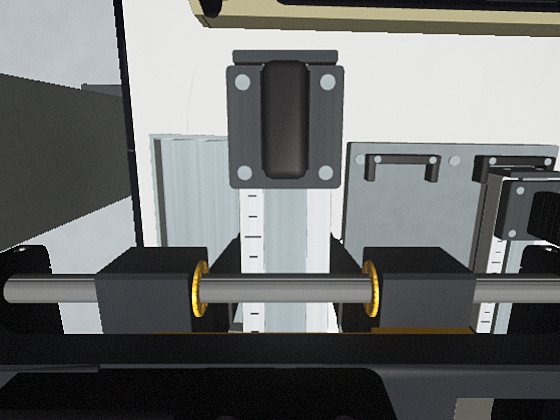

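The unit is held level, with its carriage still against the end plate at (285,58). The tray's left edge and +y corner sit at (152,137). I move over the tray.

```bash
python3 -c "
from h import *
rel([.426,-.0755,.12],Rd(0.4));rel([.426,-.0755,.0165],Rd(0.4))"
```

```text
t 20.2667 shift mm [-60.4 -72.2  35.8] turn deg [-0.05 -0.    1.08]
t 20.2667 shift mm [-60.4 -72.1 139.3] turn deg [-0.05 -0.    1.08]
```

```bash
python3 -m pendant '[[[-0.030,-0.036,0.0],[0,0,0.5]],[[-0.060,-0.072,0.0],[0,0,1]],[[-0.060,-0.072,0.02],[0,0,1]],[[-0.060,-0.072,0.05],[0,0,1]],[[-0.060,-0.072,0.06],[0,0,1]],[[-0.060,-0.072,0.06],[0,0,1]],[[-0.060,-0.072,0.06],[0,0,1]]]'; python3 -c "
from h import *
rel([.426,-.0755,.0165],Rd(0.4))
P=None
for n in('side','scene'):
    p,d=robot.read_camera(n); cv2.imwrite('pics/%s9.png'%n,cv2.resize(p[180:300,170:350] if n=='side' else p[160:300,170:350],None,fx=4,fy=4))
    np.save(n+'9.npy',cloud(n,d))"
```

```text
time: 20.85
tcp_pos: [0.4269, -0.0757, 0.096]
tcp_rot: [[-0.007, 1.0, -0.001], [1.0, 0.007, 0.0], [0.0, -0.001, -1.0]]
contact_force: [0.5, 0.1, -7.6]
opening: 0.0435
t 20.85 shift mm [ 0.2 -0.8 79.5] turn deg [-0.08 -0.02  0.01]
```

View pics/side9.png

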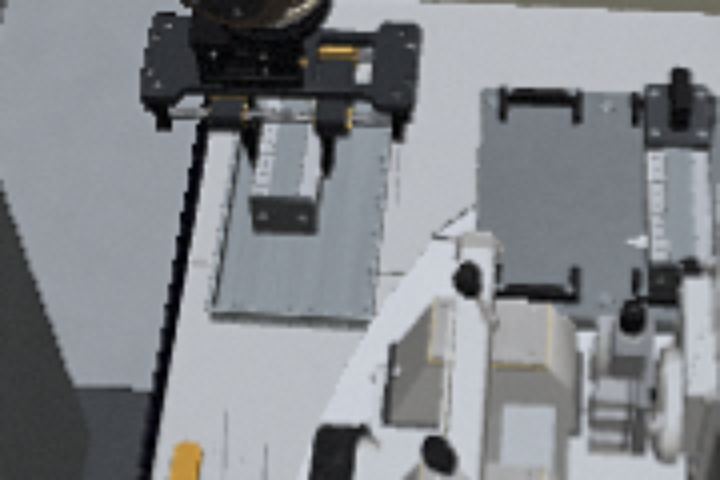

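```bash
python3 - <<'E'
from h import *
P=np.load('side.npz')['P']
m=(P[...,2]>.013)&(P[...,2]<.028)&(P[...,0]>.34)&(P[...,0]<.495)&(P[...,1]>-.17)&(P[...,1]<.07)
n,l,st,c=cv2.connectedComponentsWithStats(m.astype('uint8'),connectivity=8)
for i in range(1,n):
    if st[i,4]>20:
        Q=P[l==i]; print(st[i],cv2.minAreaRect((Q[:,:2]*1000).astype('float32')),Q[:,:2].min(0),Q[:,:2].max(0))
E
```

```text
[222 199  47  62 367] ((429.03228759765625, -57.48424530029297), (213.31076049804688, 118.35440063476562), 89.87197875976562) [ 0.36970913 -0.16424747] [0.48839553 0.04909158]
```

The side view shows the unit above the tray (about (290,190) in the crop), and the side cloud puts the tray centre at (0.429, -0.057), which agrees. I lower it.

```bash
python3 -m pendant '[[[0,0,0.02],[0,0,0]],[[0,0,0.04],[0,0,0]],[[0,0,0.055],[0,0,0]],[[0,0,0.065],[0,0,0]],[[0,0,0.072],[0,0,0]],[[0,0,0.074],[0,0,0]],[[0,0,0.074],[0,0,0]]]'; python3 -m pendant '[[[0,0,0.001],[0,0,0]],[[0,0,0.002],[0,0,0]],[[0,0,0.003],[0,0,0]],[[0,0,0.003],[0,0,0]]]'
```

```text
time: 21.53
tcp_pos: [0.4272, -0.0754, 0.023]
tcp_rot: [[-0.008, 1.0, 0.001], [1.0, 0.008, -0.0], [-0.0, 0.001, -1.0]]
contact_force: [0.1, -0.2, -7.0]
opening: 0.0438
time: 21.87
tcp_pos: [0.4272, -0.0757, 0.0202]
tcp_rot: [[-0.008, 1.0, 0.002], [1.0, 0.008, -0.001], [-0.001, 0.002, -1.0]]
contact_force: [-0.2, -5.0, -1.2]
opening: 0.0443
```

```bash
python3 -m pendant '[[[0,0,0.001],[0,0,0]],[[0,0,0.002],[0,0,0]],[[0,0,0.002],[0,0,0]],[[0,0,0.002],[0,0,0]]]'; python3 -c "
from h import *
s=robot.observe(); print(s['contact_force'],s['ft_torque'])
p,d=robot.read_camera('scene'); cv2.imwrite('pics/s10.png',cv2.resize(p[160:300,170:350],None,fx=4,fy=4))
s=robot.observe();p,d=robot.read_camera('wrist'); cv2.imwrite('pics/w10.png',p); P=cloud('wrist',d,s)
for u,v in((250,170),(320,170),(280,60),(280,230),(285,100)): print(u,v,P[v,u])"
```

```text
time: 22.2
tcp_pos: [0.4271, -0.0756, 0.0181]
tcp_rot: [[-0.008, 1.0, 0.002], [1.0, 0.008, -0.001], [-0.001, 0.002, -1.0]]
contact_force: [1.4, -4.8, -1.4]
opening: 0.0439
[ 1.40154121 -4.75448455 -1.39442488] [-0.37869894 -0.23969764 -0.09104836]
250 170 [ 0.41179163 -0.02415036  0.04882359]
320 170 [ 0.44071867 -0.02402901  0.04831447]
280 60 [0.42393792 0.01916637 0.04123419]
280 230 [ 0.42412547 -0.05281027  0.04051014]
285 100 [0.42600807 0.00049719 0.0828159 ]
```

View pics/s10.png

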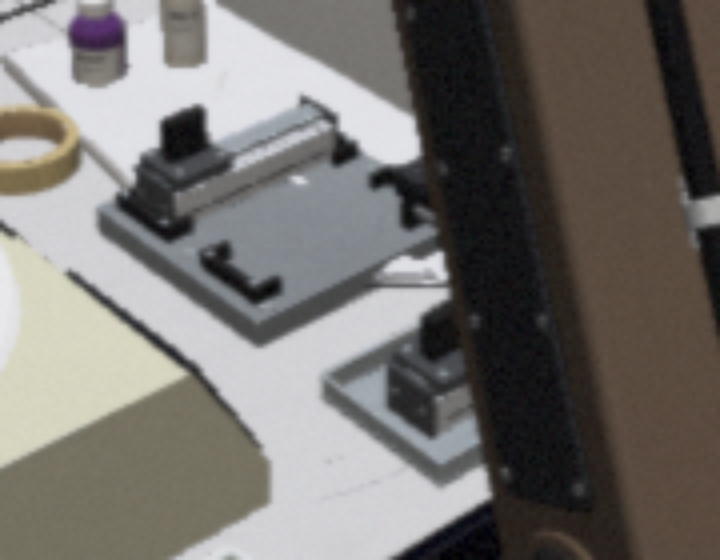

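View pics/w10.png

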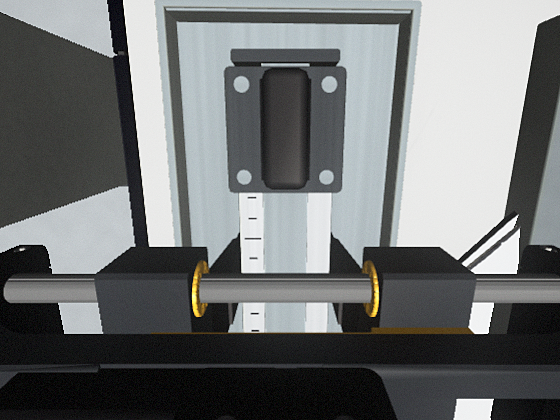

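The +y end is already on the tray floor (end-plate top at 41 mm) and the unit is pitched slightly in the pads. It is well inside the walls: tray (165–410) against unit (228–345). I lower the last 2 mm and release.

```bash
python3 -m pendant '[[[0,0,0.001],[0,0,0]],[[0,0,0.002],[0,0,0]],[[0,0,0.002],[0,0,0]],[[0,0,0.002],[0,0,0]]]'; python3 -m pendant '[[[0,0,0],[0,0,0]],[[0,0,0],[0,0,0]],[[0,0,0],[0,0,0]],[[0,0,0],[0,0,0]],[[0,0,0],[0,0,0]]]' 0.06;
```

```text
time: 22.63
tcp_pos: [0.427, -0.0755, 0.0162]
tcp_rot: [[-0.008, 1.0, 0.002], [1.0, 0.008, -0.001], [-0.001, 0.002, -1.0]]
contact_force: [-0.2, -5.5, 4.5]
opening: 0.0438
time: 23.05
tcp_pos: [0.4264, -0.0751, 0.0156]
tcp_rot: [[-0.008, 1.0, -0.0], [1.0, 0.008, 0.0], [0.0, -0.0, -1.0]]
contact_force: [0.5, -0.8, -0.3]
opening: 0.0596
```

Released. I rise straight up and check from above.

```bash
python3 -m pendant '[[[0,0,-0.02],[0,0,0]],[[0,0,-0.05],[0,0,0]],[[0,0,-0.09],[0,0,0]],[[0,0,-0.13],[0,0,0]],[[0,0,-0.17],[0,0,0]],[[0,0,-0.21],[0,0,0]],[[0,0,-0.25],[0,0,0]],[[0,0,-0.25],[0,0,0]]]'; python3 -m pendant '[[[0,0.08,-0.03],[0,0,0]],[[0,0.08,-0.03],[0,0,0]],[[0,0.08,-0.03],[0,0,0]],[[0,0.08,-0.03],[0,0,0]]]'
python3 - <<'E'
from h import *
s=robot.observe();p,d=robot.read_camera('wrist'); cv2.imwrite('pics/w11.png',p); P=cloud('wrist',d,s)
def rect(nm,x0,x1,z0,z1):
    m=(P[...,0]>x0)&(P[...,0]<x1)&(P[...,1]>-.2)&(P[...,1]<.1)&(P[...,2]>z0)&(P[...,2]<z1);Q=P[m]
    if len(Q)<5: print(nm,len(Q));return
    r=cv2.minAreaRect((Q[:,:2]*1000).astype('float32'));print(nm,len(Q),np.round(r[0],1),np.round(r[1],1),round(r[2],2),Q[:,2].mean().round(4))
rect('tab tray',.39,.46,.075,.09);rect('ends tray',.39,.46,.034,.045);rect('carr tray',.39,.46,.0455,.052)
rect('tab far',.65,.75,.095,.115);rect('ends far',.65,.75,.057,.064);rect('carr far',.65,.75,.066,.072)
p,d=robot.read_camera('side'); cv2.imwrite('pics/side11.png',p)
p,d=robot.read_camera('scene'); cv2.imwrite('pics/scene11.png',p)
E
```

```text
time: 23.72
tcp_pos: [0.4283, -0.0757, 0.2721]
tcp_rot: [[-0.008, 1.0, 0.01], [1.0, 0.008, -0.003], [-0.003, 0.01, -1.0]]
contact_force: [-0.6, 0.4, -0.8]
opening: 0.06
time: 24.05
tcp_pos: [0.5076, -0.0745, 0.2954]
tcp_rot: [[-0.008, 1.0, 0.0], [1.0, 0.008, -0.0], [-0.0, 0.0, -1.0]]
contact_force: [-0.1, 0.4, -0.6]
opening: 0.0603
tab tray 413 [425.5  -9.5] [35.1 15.6] 89.5 0.0813
ends tray 2048 [426.9 -57.3] [ 45.6 158.3] 0.02 0.0386
carr tray 993 [425.4  -9.8] [48.  47.9] 0.46 0.048
tab far 519 [698.1  -5.2] [15.7 35.4] 1.64 0.1017
ends far 1772 [697.1 -53.1] [ 47.1 161.3] 1.17 0.0611
carr far 960 [697.4  -5.1] [48.7 50.8] 1.48 0.0688
```

View pics/w11.png

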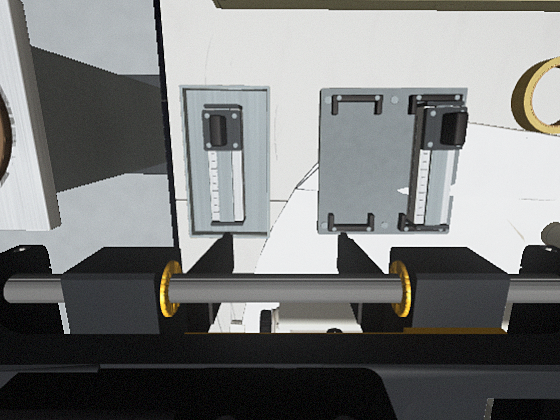

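View pics/side11.png

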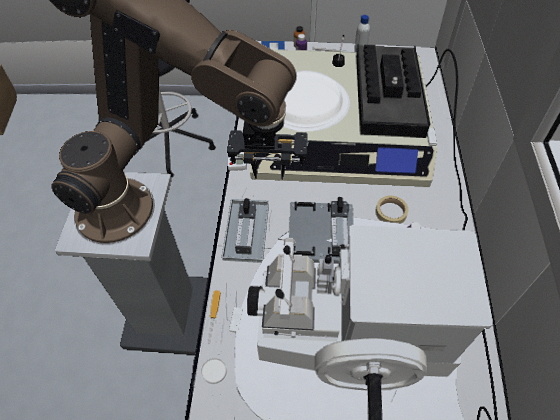

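View pics/scene11.png

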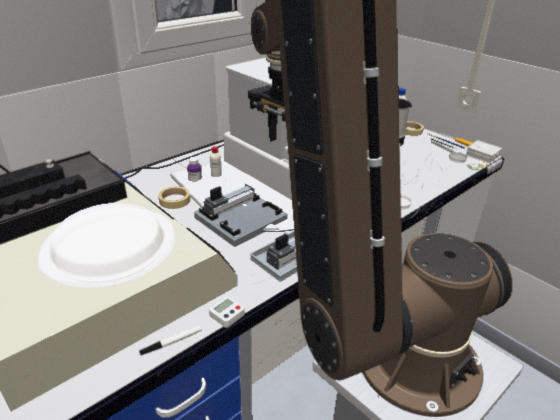

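```bash
python3 -c "
from station import robot
print(robot.observe()['contact_force']); print(robot.sign_off())"
```

```text
[-0.44305142 -0.86700916 -0.51765218]
the job is handed in; nothing more can be done
None
```

The job is done and handed in at about 24 s. The jamming unit is in the tray and the sound one is in the cradle.

- **Near unit:** it stopped dead at about 39 mm of run-out with the force at 15 N, so this is the jamming one. I pushed it back home.
- **Far unit:** it ran its full length to the stop at about 90 mm (16 N), so it is sound. I pushed it back home.
- **Move to the tray:** I lifted the near unit out by its base and set it upright in the tray, then released it and backed the arm away.

**Last checks, wrist camera after release:**

| | Tray unit | Cradle unit |
|---|---|---|
| Thumb plate from unit middle (home = 48 mm) | 47.8 mm | 47.9 mm |
| Seating | flat (end plates and carriage at expected heights), centred within about 3 mm | in its bay |

- **Bystanders:** the arm never came near them. In the last pictures the ones that show look unmoved, judged by eye only; I took no before-and-after positions.

**What didn't go cleanly:**
- Early on I sent one free-air move before reading the previous result. It overshot by about 70 mm in +y and touched nothing.
- The unit pitched slightly in the pads while being carried. Its +y end touched the tray floor about 4 mm early, and it levelled on the final lowering.
- Pushing the carriages home slid each unit a few millimetres within its cup play, at about 7 N.

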